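# Check the hang of a drying-cabinet door with a square

## Robot

A 6-joint arm with a two-finger parallel gripper is mounted at the origin on a cart in front of the work surface, level with it; the furniture and walls round the work are solid. World frame = base frame: x ahead of the robot, y to its left, z up, the work surface at z = 0. Lengths are in m, angles in rad, forces in N, time in s.
With the tool pointing down it reaches from about 0.35 to 0.775 m from the base axis. Payload 7.3 kg.
Tool frame: the origin (TCP) lies at the very end of the fingers, on their centre line; the grasp point (between the pads) lies 19 mm behind it; z points along the fingers, y is the line along which they close (so a half turn about z gives the same grasp; the last joint's range is limited). The gripper opens to 92 mm and grips with 3 to 60 N. Pads are 19 mm wide; open, the fingers measure 130 mm over their backs; the gripper's body (75 mm by 190 mm) begins 47 mm behind the grasp point.
Start: joints at [-1.437, 0.342, 1.524, -0, 1.275, -0.146], TCP at [0.145, -0.505, 0.227] pointing down, gripper open.
Joint ranges: [-2.53, 2.53], [-0.77, 2.02], [0.04, 2.7], [-1, 4.14], [0.28, 2.66], [-3.11, 3.11]. Speed limits (rad/s): [2.57, 2.57, 3.14, 3.14, 3.14, 3.14].

## Interface

Orientations are given as [roll, pitch, yaw] about the fixed x, y, z axes, in that order (R = Rz(yaw) Ry(pitch) Rx(roll)).
In Python, from cell import robot gives the robot as it stands.
- The arm moves only by the tool apply_moves, never from a script. Its argument "motion" is text: rows parted by semicolons, each of 7 numbers parted by spaces: the opening in per cent of the stroke, from 0 (shut) to 100 (fully open), then the shift along the tool's x, y, z in cm, then the turn, a rotation vector about the tool's x, y, z in rad. A call has 1 to 20 rows; each row shifts and turns the commanded pose from where the row before left it, along the tool's axes as they then stand; what a row does not reach is not made up. A row lasts 1/8 s, in which the tool goes at most 62.5 mm and 10.7 degrees, less where a joint would pass 70% of its speed; a pose out of reach is approached as far as the arm can. A call with a gripper value outside its range is refused whole. The fingers move at their own pace and stop on an object; "force" is the grip in N (left out, the last holds). Time passes only in rows, so rows that do not move let the fingers close. It gives the time, the measured TCP pose, the force, the opening and the grip force at its end, in the units of the state.
- robot.observe(): the state, without advancing time (a new reading comes with each control period).
- robot.read_camera(name): name is "scene" or "top" or "wrist"; returns a dict with "img" (400x640x3 uint8, red, green, blue), "fovy" (degrees; the focal length in pixels is half the picture's height over the tangent of half this angle, whatever the lens; pixels are square), "cx", "cy" (the principal point, pixels), "R" (3x3) and "t" (3): a world point X has camera coordinates R X + t; the wrist camera has in their place "hand_eye" (4x4, takes a point from camera to tool coordinates, whose origin is the TCP and whose axes are the flange's). Camera axes: x right, y down, z forward; pixel columns grow to the right and rows downward; lengths in m; the calibration is good to about 2 mm. A picture is of the moment at which its call begins: read the wrist's pose just before it. There is no depth.
- robot.hand_in(): hands the job in; it is judged then, once.
Trained networks look in a picture, given as the dict that the camera call returned (one of the last four; its "shot" number tells which), for a name from the list of things; names that differ only in an ending like _2 or _b are one class to them, and where a whole thing is asked for, a point or a joint stands for the part that bears it (a point fixed in the world has none). Each returns a list of dicts, best first, with "score" (0 to 1); they miss things now and then, are a little off and sometimes report something else, mostly with a low value. They report only what shows in the picture. A call takes as long as a camera call. They do not tell look-alikes from the thing itself.
- robot.search_frame(target, picture): "centre" ([x, y, z] in m, in world coordinates, good to about 4 mm: the middle of the surface that is visible of it).
- robot.trace(target, picture): "pixels" (400x640 bool, what is visible of it).
The state is a dict: "time": time; "qpos": joint angles; "qvel": joint speeds; "joint_efforts": joint torques, N m; "tool_pos": TCP position; "tool_rot": TCP orientation; "contact_force": force on the tool from outside, world axes, zero at the start; "torque": the same for the moment, N m; "opening": finger opening in m; "grip_force": force on a finger pad.
Only numpy, scipy, OpenCV 4.12 (cv2) and the standard library are available. Lean on these libraries where they do the work, as an engineer would, in place of code of your own. Each camera call takes 0.05 s, during which the arm holds its last target. There are 200 camera calls.

## Task

Push the door of the low white drying cabinet shut until it seats on its ball catch. Then take the fitter's square by its black grip and press it, lying level, into the inside corner between the shut door's front face and the cheek of the cabinet, until both outer faces of the square lie flat against them, and finish while still holding it pressed there. Leave everything else on the bench where it is.

Things in the scene. Friction and masses are not known exactly. Their poses are not given: they have to be found in the camera images.
- cabinet: low white cabinet fixed to the bench, 80 mm high; its door looks towards the robot (its own -x). Origin at bench level at the inside corner C where the plane of the shut door's front face meets the cheek's inner face. From C the shut door runs along +y, the cheek along -x. The cabinet body lies at x 0 to +110 mm, y -14 to +221 mm
- cheek: right side wall of the cabinet, fixed to it, 14 mm thick (same origin as the cabinet; inner face is the plane y = 0, material at y -14 to 0). In front of the door it runs on to x = -160 mm as a wall 40 mm high, 74 mm high from x = -24 mm backwards. A sprung steel ball 14 mm across stands 5.5 mm out of its inner face at x = 0, 60 mm above the bench: the door's catch
- door_panel: the door: white upright panel, 12 mm thick, 200 mm long from hinge to free edge, from 6 to 72 mm above the bench, no handle that stands out. Its origin is on its vertical hinge axis (at x 6, y 205 mm in the cabinet's frame, 6 mm above the bench). The panel runs along its own -y, its front face is its own plane x = -6 mm; a 3 mm gap stays between free edge and cheek
- door (a joint): opening angle of the door in rad: 0 shut and seated against its stop, larger = free edge swung out towards the robot (up to 1.3). Swings freely and stays where left; in the last 0.07 rad its edge must be pushed past the sprung ball with about 3 N at the edge, after which the ball draws it to 0 and holds it
- door_push (a point): point on the door's front face to push, 135 mm from the hinge axis and 46 mm above the bench; moves with the door
- fitter_square: loose L-shaped aluminium square, 0.3 kg, lying flat. Origin at the foot of its outer corner. One leg runs 120 mm along its own -x, the other 150 mm along +y, each 16 mm wide and 26 mm high; outer faces are its planes y = 0 (goes against the cheek) and x = 0 (goes against the door). Pressed home, its frame coincides with the cabinet's. A 6 mm gusset plate (6 to 12 mm above its underside) fills the crook
- square_grip (a point): middle of the sides of the square's upright black grip bar, at x -65, y +68 mm from the square's origin, 40 mm above its underside. The bar is 16 mm thick (along y), 40 mm long (along x), top 52 mm above the underside; 44 mm clear between it and the leg beside it
- timer: white bench timer, a bystander: leave it alone
- coverslip_box: blue coverslip box, a bystander: leave it alone
- marker: white marker pen, a bystander: leave it alone
- forceps: steel forceps, a bystander: leave it alone
- cup_near: specimen cup with blue lid, a bystander: leave it alone
- cup_far: specimen cup with orange lid, a bystander: leave it alone
Not all that is in view belongs to the job. What is meant by the fitter_square is not brown, and is the larger of those in its own colour.

How it is judged:
On the way, in this order (a step that is already met when the one before it is completed fails the run):
1. the door is shut and seated on its catch before the square is taken (value of joint door below 0.02 rad and distance of fitter_square from where it was at the start of the episode below 0.03 m), for 0.2 s.
2. the square is held in the corner with both faces touching (value of joint door below 0.02 rad and contact force between fitter_square and door_panel above 1 N and contact force between fitter_square and cheek above 1 N and contact force between the fingers and fitter_square above 2 N and angle between the x axis of fitter_square and the x axis of cabinet, either way round below 0.03 rad and angle between fitter_square's own z axis and vertical below 0.06 rad and horizontal distance between fitter_square and cabinet below 0.004 m), for 0.3 s.
At the end, for the whole second after the job is handed in: The door is shut on its catch (within 0.02 rad). The fingers hold the square (over 2 N), it presses on the door and on the cheek with over 1 N each, its corner is within 4 mm of the cabinet's corner, in line within 0.03 rad and level within 0.06 rad (all of step 2); the arm keeps its last pose, push and grip.
It fails at once if a bystander is moved more than 25 mm (distance of any of timer, coverslip_box, marker, forceps, cup_near, cup_far from where it was at the start of the episode above 0.025 m).
It also fails if it takes over 51 s, if anything falls off the work surface, if the arm or the gripper's body presses on something with over 40 N, if the wrist force passes 120 N, or if a joint passes its speed limit or range.

## Working session

There is one attempt and no reset: what is moved stays moved. The work goes in short steps, Python scripts to look and compute and a tool call to move; the robot and the scene stay as the last step left them, time stands still between calls to the robot, and variables do not carry over. Pictures are saved under pics/ and viewed, at most 10 in all, crops included, and the job is handed in when it is done.

Besides the shell and the picture viewer there is one more tool, called after ">>>" as a command line: name --argument value ..., lists and objects as JSON in quotes. apply_moves: Moves the arm, as the interface text tells. Its arguments: {"type":"object","properties":{"motion":{"type":"string"},"force":{"type":"number"}},"required":["motion"]}

```bash
mkdir -p pics; ls; cat > h.py <<'E'
import numpy as np,cv2
from cell import robot
def K(p):
    f=200/np.tan(np.radians(p['fovy'])/2); return f,p['cx'],p['cy']
def ray(p,u,v,z):
    f,cx,cy=K(p);R=np.array(p['R']);t=np.array(p['t'])
    c=-R.T@t; d=R.T@np.array([(u-cx)/f,(v-cy)/f,1]); return c+d*(z-c[2])/d[2]
def proj(p,X):
    f,cx,cy=K(p);c=np.array(p['R'])@np.array(X)+np.array(p['t']); return np.array([f*c[0]/c[2]+cx,f*c[1]/c[2]+cy])
E
python3 - <<'E'
from h import *
print(robot.observe())
for n in ['top','scene']:
    p=robot.read_camera(n); cv2.imwrite(f'pics/{n}0.png',p['img'][:,:,::-1])
    print(n,p['fovy'],p['cx'],p['cy'],-np.array(p['R']).T@np.array(p['t']))
    for k in ['cabinet','cheek','door_panel','door_push','fitter_square','square_grip','timer','coverslip_box','marker','forceps','cup_near','cup_far']:
        print(k,[(np.round(d['centre'],3).tolist(),round(d['score'],2)) for d in robot.search_frame(k,p)][:4])
E
```

```text
pics
{'time': 0.0, 'qpos': array([-1.43699103e+00,  3.42778761e-01,  1.52501298e+00,  4.28925560e-05,
        1.27539013e+00, -1.45988276e-01]), 'qvel': array([ 0.00135283, -0.00174559,  0.00070585,  0.00029533,  0.00058168,
       -0.00187115]), 'joint_efforts': array([ 1.54196012e-03, -4.31229115e+01, -2.44216686e+01,  7.19773024e-02,
        5.60502650e-02, -1.21295593e-04]), 'tool_pos': array([ 0.14496849, -0.50417094,  0.22601729]), 'tool_rot': array([-3.14002631e+00, -2.71762442e-04,  2.79780845e-01]), 'contact_force': array([-0.38195627,  0.69159383, -0.67607433]), 'torque': array([ 0.00618024, -0.06044522, -0.01676179]), 'grip_force': 0.0, 'opening': 0.09196416782684351}
top 47.12279235996455 324.9575217850375 202.62667217668002 [ 0.23734314 -0.10387362  1.5251368 ]
cabinet [([0.675, 0.132, 0.079], 0.97)]
cheek [([0.564, 0.029, 0.042], 0.73)]
door_panel [([0.58, 0.15, 0.073], 0.67), ([0.44, -0.262, 0.016], 0.52)]
door_push [([0.579, 0.151, 0.072], 0.7), ([0.609, 0.386, 0.062], 0.69), ([0.562, 0.028, 0.04], 0.27)]
fitter_square [([0.442, -0.265, 0.015], 0.94), ([0.395, -0.582,
[... 452 characters left out ...]
472226 [-0.9204748   1.02807661  1.271932  ]
cabinet [([0.646, 0.148, 0.07], 0.69)]
cheek [([0.554, 0.034, 0.027], 0.73), ([0.65, 0.147, 0.063], 0.34)]
door_panel [([0.578, 0.158, 0.042], 0.95)]
door_push [([0.584, 0.158, 0.043], 0.86)]
fitter_square [([0.465, -0.416, 0.012], 0.68), ([0.397, -0.578, 0.013], 0.68)]
square_grip [([0.398, -0.291, 0.028], 0.59), ([0.469, -0.414, 0.018], 0.56), ([0.392, -0.573, 0.013], 0.45)]
timer [([0.643, -0.146, 0.034], 0.67)]
coverslip_box [([0.554, 0.038, 0.029], 0.65), ([0.649, 0.146, 0.067], 0.2)]
marker [([0.358, 0.078, 0.011], 0.65)]
forceps []
cup_near [([0.402, 0.327, 0.064], 0.62), ([0.651, 0.151, 0.067], 0.61)]
cup_far [([0.596, 0.399, 0.06], 0.53)]
```

```bash
python3 - <<'E'
import cv2
a=cv2.imread('pics/top0.png');c=a[20:390,300:640] if 0 else a
cv2.imwrite('pics/top0b.png',cv2.resize(a,(800,500),interpolation=cv2.INTER_CUBIC))
E
```

```text
(no output)
```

View pics/top0b.png

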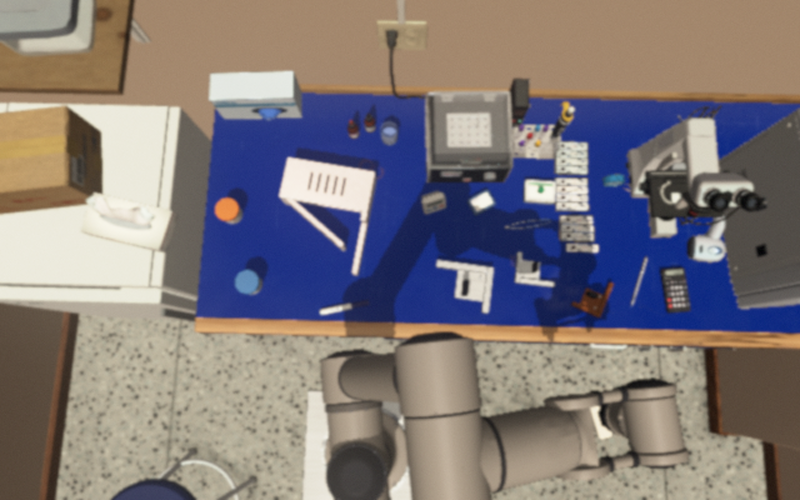

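View pics/scene0.png

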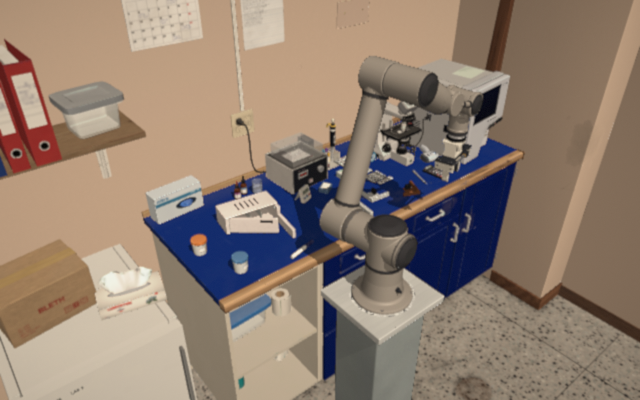

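Top view (scaled 800x500): cabinet ~(328,185), door ajar with its free edge at ~(343,247), cheek wall ending ~(356,272). The larger aluminium square is at ~(465,285) with its corner at ~(493,267); a smaller one is at ~(535,270) and a brown one at ~(595,300). The marker lies at ~(343,308). Zooming in for the edges.

```bash
python3 - <<'E'
import cv2,numpy as np
a=cv2.imread('pics/top0.png')
c1=cv2.resize(a[115:225,215:305],None,fx=5,fy=5,interpolation=cv2.INTER_CUBIC)
c2=cv2.resize(a[200:255,340:410],None,fx=5,fy=5,interpolation=cv2.INTER_CUBIC)
o=np.zeros((550,800,3),np.uint8);o[:550,:450]=c1;o[:275,450:800]=c2
cv2.imwrite('pics/crop.png',o)
E
```

```text
(no output)
```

View pics/crop.png

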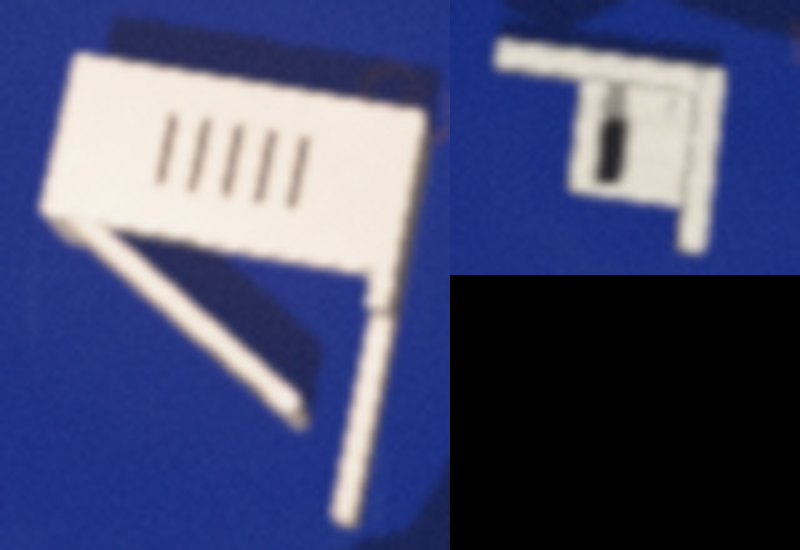

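```bash
cat >> h.py <<'E'
def T2(q,l): 
    c,s=np.cos(q[2]),np.sin(q[2]); return np.array([q[0]+c*l[0]-s*l[1],q[1]+s*l[0]+c*l[1],l[2]])
def fit(p,pts,q0):
    from scipy.optimize import least_squares
    r=least_squares(lambda q:np.concatenate([proj(p,T2(q,l))-uv for l,uv in pts]),q0); return r.x,r.fun.reshape(-1,2)
E
python3 - <<'E'
from h import *
p=robot.read_camera('top')
C=[((.110,.221,.08),(75,52)),((.110,-.014,.08),(428,112)),((0,.221,.08),(40,212)),((-.16,-.014,.04),(355,527)),((-.16,0,.04),(330,522))]
C=[(l,np.array(u)/5+[214.6,114.6]) for l,u in C]
q,r=fit(p,C,[.6,.05,0]);print('cab',q,r.round(1).tolist())
S=[((0,0,.026),(275,67)),((0,.15,.026),(47,38)),((-.016,.15,.026),(43,68)),((-.12,0,.026),(257,255)),((-.12,.016,.026),(227,250))]
S=[(l,np.array(u)/5+[339.6,199.6]) for l,u in S]
s,r=fit(p,S,[.46,-.3,0]);print('sq',s,r.round(1).tolist())
print('grip',T2(s,(-.065,.068,.04)))
h=T2(q,(.006,.205,.072));print('hinge',h)
e=ray(p,288/5+214.6,400/5+114.6,.072); d=e-h;print('edge',e,np.hypot(*d[:2]))
a=np.arctan2(d[1],d[0])-(q[2]-np.pi/2);print('door',a)
E
```

```text
cab [ 0.61095591  0.03127433 -0.15196133] [[0.5, 0.6], [-0.4, 0.6], [0.3, 0.2], [-0.6, -0.7], [0.2, -0.5]]
sq [ 0.48039541 -0.31717238 -0.10434476] [[-0.4, 0.8], [0.2, 0.8], [0.4, -0.5], [-0.6, -0.7], [0.5, -0.4]]
grip [ 0.42283152 -0.24277212  0.04      ]
hinge [0.64791908 0.23300366 0.072     ]
edge [0.5255128  0.08347973 0.072     ] 0.19323742295507249
door -0.5340426220780699
```

>>> apply_moves --motion "0 5 0 0 0 0 0.144; 0 5 0 0 0 0 0.144; 0 5 0 0 0 0 0.144; 0 0 0 0 0 0 0"

```text
time: 1.85
tool_pos: [0.2955, -0.4838, 0.2264]
tool_rot: [-3.141, -0.001, -0.149]
contact_force: [0.2, 0.5, 0.1]
opening: 0.0564
grip_force: 0.0
```

```bash
cat >> h.py <<'E'
from scipy.spatial.transform import Rotation as Ro
QC=np.array([.61096,.03127,-.15196])
def need(xyz,yaw):
    s=robot.observe();R=Ro.from_euler('xyz',s['tool_rot']);G=Ro.from_euler('xyz',[np.pi,0,yaw])
    print('pos',s['tool_pos'].round(4),s['tool_rot'].round(4),'F',s['contact_force'].round(1),'t',round(s['time'],2))
    print('shift cm',(R.inv().apply(np.array(xyz)-s['tool_pos'])*100).round(2),'turn',(R.inv()*G).as_rotvec().round(4))
E
python3 - <<'E'
from h import *
g=T2(QC,(-.13,.085,.2));print(g);need(g,QC[2])
E
```

```text
[0.49532503 0.13496934 0.2       ]
pos [ 0.2955 -0.4838  0.2264] [-3.1415e+00 -7.0000e-04 -1.4910e-01] F [0.2 0.5 0.1] t 1.85
shift cm [ 10.57 -64.16   2.65] turn [-0.0001 -0.0007  0.0029]
```

>>> apply_moves --motion "0 0.9 -5.35 0 0 0 0; 0 0.9 -5.35 0 0 0 0; 0 0.9 -5.35 0 0 0 0; 0 0.9 -5.35 0 0 0 0; 0 0.9 -5.35 0 0 0 0; 0 0.9 -5.35 0 0 0 0; 0 0.9 -5.35 0 0 0 0; 0 0.9 -5.35 0 0 0 0; 0 0.9 -5.35 0 0 0 0; 0 0.9 -5.35 0 0 0 0; 0 0.9 -5.35 0 0 0 0; 0 0.9 -5.35 0 0 0 0; 0 0 0 0 0 0 0; 0 0 0 0 0 0 0"

```text
time: 3.6
tool_pos: [0.4963, 0.133, 0.2265]
tool_rot: [3.141, 0.001, -0.151]
contact_force: [0.0, -0.1, -0.0]
opening: 0.0003
grip_force: 0.0
```

```bash
python3 - <<'E'
from h import *
g=T2(QC,(-.13,.085,.038));need(g,QC[2])
p=robot.read_camera('wrist');cv2.imwrite('pics/w1.png',p['img'][:,:,::-1]);print(p['fovy'],np.array(p['hand_eye']).round(3).tolist())
E
```

```text
pos [0.4963 0.133  0.2265] [ 3.1407e+00  7.0000e-04 -1.5140e-01] F [ 0.  -0.1 -0. ] t 3.6
shift cm [-0.11 -0.2  18.85] turn [0.0009 0.0007 0.0006]
67.50808129356065 [[-0.0, -0.96, -0.281, 0.076], [1.0, -0.0, -0.0, 0.0], [0.0, -0.281, 0.96, -0.158], [0.0, 0.0, 0.0, 1.0]]
```

View pics/w1.png

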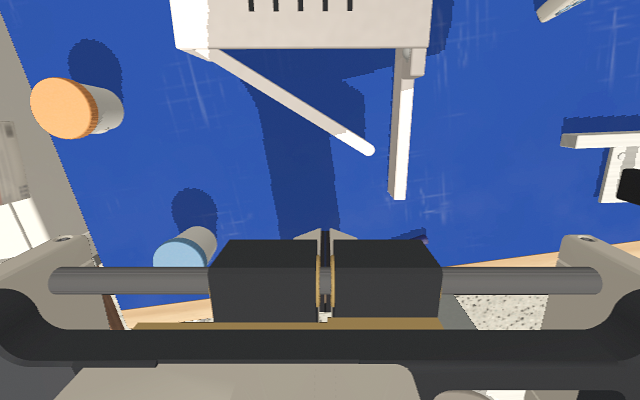

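Wrist view: door free edge at ~(370,150), cheek end (389..406,198), cabinet front top edge on row ~48. Checking the cabinet pose against it.

```bash
cat >> h.py <<'E'
def wcam(s,p):
    H=np.array(p['hand_eye']);Rt=Ro.from_euler('xyz',s['tool_rot']).as_matrix()
    Rwc=Rt@H[:3,:3];c=Rt@H[:3,3]+s['tool_pos'];p['R']=Rwc.T;p['t']=-Rwc.T@c;return p
E
python3 - <<'E'
from h import *
s=robot.observe();p=wcam(s,robot.read_camera('wrist'))
P=[((-.16,0,.04),(389,196)),((-.16,-.014,.04),(406,197)),((0,-.014,.08),(431,47)),((0,.221,.08),(175,48))]
for l,u in P: print(l,proj(p,T2(QC,l)).round(1),u)
q,r=fit(p,P,QC);print(q,r.round(1).tolist())
E
```

```text
(-0.16, 0, 0.04) [393.3 201.1] (389, 196)
(-0.16, -0.014, 0.04) [404.9 201.1] (406, 197)
(0, -0.014, 0.08) [428.9  48.8] (431, 47)
(0, 0.221, 0.08) [174.9  49.1] (175, 48)
[ 0.61370656  0.03109454 -0.15019142] [[4.5, 3.0], [-0.9, 1.9], [-2.1, -1.5], [-0.7, -1.7]]
```

>>> apply_moves --motion "0 -0.1 -0.2 5 0 0 0; 0 0 0 5 0 0 0; 0 0 0 5 0 0 0; 0 0 0 3.8 0 0 0; 0 0 0 0 0 0 0; 0 3 0 0 0 0 0; 0 0 0 0 0 0 0"

```text
time: 4.58
tool_pos: [0.5288, 0.1304, 0.0411]
tool_rot: [-3.14, -0.005, -0.154]
contact_force: [-0.4, 0.0, 0.1]
opening: 0.0008
grip_force: 0.0
```

>>> apply_moves --motion "0 1.2 0 0 0 0 0; 0 1.2 0 0 0 0 0; 0 1.2 0 0 0 0 0; 0 1.2 0 0 0 0 0; 0 1.2 0 0 0 0 0; 0 1.0 0 0 0 0 0; 0 0 0 0 0 0 0"

```text
time: 5.45
tool_pos: [0.5956, 0.1205, 0.0386]
tool_rot: [-3.142, -0.001, -0.152]
contact_force: [-0.7, 0.4, 0.1]
opening: 0.0001
grip_force: 0.0
```

>>> apply_moves --motion "0 0.5 0 0 0 0 0; 0 0.5 0 0 0 0 0; 0 0.3 0 0 0 0 0; 0 0 0 0 0 0 0"

```text
time: 5.95
tool_pos: [0.6066, 0.1189, 0.0387]
tool_rot: [3.141, 0.003, -0.152]
contact_force: [-4.4, 1.0, 2.6]
opening: 0.0005
grip_force: 2.2
```

>>> apply_moves --motion "0 0.3 0 0 0 0 0; 0 0.2 0 0 0 0 0; 0 0 0 0 0 0 0"

```text
time: 6.32
tool_pos: [0.6126, 0.1179, 0.0387]
tool_rot: [3.141, 0.0, -0.152]
contact_force: [-0.6, -1.1, -0.5]
opening: 0.0008
grip_force: 0.6
```

>>> apply_moves --motion "0 0.2 0 0 0 0 0; 0 0.2 0 0 0 0 0; 0 0 0 0 0 0 0; 0 0 0 0 0 0 0"

```text
time: 6.82
tool_pos: [0.6145, 0.1176, 0.0386]
tool_rot: [3.141, 0.005, -0.152]
contact_force: [-10.1, -1.5, 5.6]
opening: 0.0003
grip_force: 4.9
```

>>> apply_moves --motion "0 -3 0 0 0 0 0; 0 -4 0 0 0 0 0; 0 0 0 -5.5 0 0 0; 0 0 0 -5.5 0 0 0; 0 0 0 -5 0 0 0; 100 -2 5.5 0 0 0 -0.05; 100 -2 5.5 0 0 0 0; 100 -2 5.5 0 0 0 0; 100 -2 5.5 0 0 0 0; 100 -2 5.5 0 0 0 0; 100 -1 5.5 0 0 0 0; 100 0 0 0 0 0 0"

```text
time: 8.32
tool_pos: [0.4014, -0.1912, 0.1991]
tool_rot: [3.14, -0.002, -0.108]
contact_force: [0.2, 1.2, -0.2]
opening: 0.0657
grip_force: 0.0
```

```bash
python3 - <<'E'
from h import *
need((.36,-.243,.2),-.104)
p=robot.read_camera('top');cv2.imwrite('pics/t2.png',cv2.resize(p['img'][115:225,205:315,::-1],None,fx=5,fy=5,interpolation=cv2.INTER_CUBIC))
print([(d['centre'],d['score']) for d in robot.search_frame('door_panel',p)])
E
```

```text
pos [ 0.4014 -0.1912  0.1991] [ 3.1399e+00 -2.0000e-03 -1.0800e-01] F [ 0.2  1.2 -0.2] t 8.32
shift cm [-3.56  5.59 -0.08] turn [ 0.0017 -0.002  -0.004 ]
[([0.6305, 0.1373, 0.041], 0.63)]
```

View pics/t2.png

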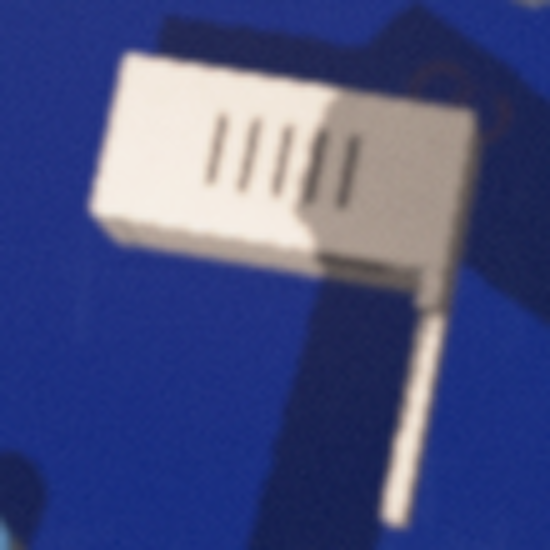

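The door now lies shut, flush with the cabinet front (row ~250-280 in the crop). Moving over to view the square.

>>> apply_moves --motion "100 -2 3 0 0 0 0; 100 -1.5 2.6 0 0 0 0; 100 0 0 0 0 0 0; 100 0 0 0 0 0 0"

```text
time: 8.93
tool_pos: [0.362, -0.2387, 0.1988]
tool_rot: [-3.141, -0.001, -0.101]
contact_force: [-0.3, 0.0, 1.2]
opening: 0.0918
grip_force: 0.0
```

```bash
python3 - <<'E'
from h import *
s=robot.observe();p=wcam(s,robot.read_camera('wrist'))
print(s['tool_pos'],s['tool_rot'])
im=p['img'][:,:,::-1].copy()
q=[.4804,-.3172,-.1043]
for l in [(0,0,.026),(0,.15,.026),(-.12,0,.026),(-.016,.016,.026),(-.085,.06,.052),(-.045,.06,.052),(-.085,.076,.052),(-.045,.076,.052)]:
    u=proj(p,T2(q,l));print(l,u.round(1));cv2.circle(im,tuple(int(v) for v in u.round()),2,(0,0,255),-1)
cv2.imwrite('pics/w2.png',im)
E
```

```text
[ 0.36201077 -0.23869237  0.19878662] [-3.14132419e+00 -5.18361099e-04 -1.00947953e-01]
(0, 0, 0.026) [390.   57.2]
(0, 0.15, 0.026) [241.8  56.8]
(-0.12, 0, 0.026) [383.1 173.5]
(-0.016, 0.016, 0.026) [373.4  74.1]
(-0.085, 0.06, 0.052) [330.5 144.6]
(-0.045, 0.06, 0.052) [330.8 103.1]
(-0.085, 0.076, 0.052) [314.6 144.6]
(-0.045, 0.076, 0.052) [314.3 103. ]
```

View pics/w2.png

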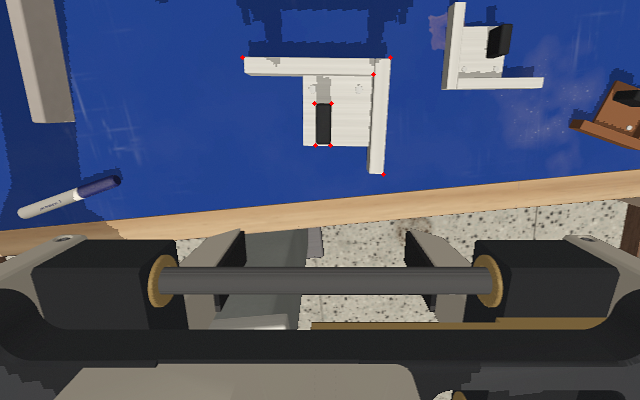

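Projected model points (red) match the square's edges and black bar within ~1 px. The smaller square is at (490,60), the brown one at (610,115). I'll open the fingers to 50% so the back of one clears the leg.

```bash
python3 - <<'E'
from h import *
need((.4228,-.2428,.021),-.1043)
E
```

```text
pos [ 0.362  -0.2386  0.1987] [-3.1413e+00 -4.0000e-04 -1.0050e-01] F [0.6 0.3 0. ] t 8.97
shift cm [ 6.08 -0.19 17.78] turn [-0.0003 -0.0004  0.0038]
```

>>> apply_moves --motion "50 3 -0.1 0 0 0 0.004; 50 3.1 -0.1 0 0 0 0; 50 0 0 4 0 0 0; 50 0 0 4 0 0 0; 50 0 0 2 0 0 0; 50 0 0 0 0 0 0; 50 0 0 0 0 0 0" --force 55

```text
time: 9.85
tool_pos: [0.423, -0.244, 0.0996]
tool_rot: [3.141, -0.001, -0.105]
contact_force: [0.2, -0.6, 0.4]
opening: 0.0461
grip_force: 0.0
```

```bash
python3 - <<'E'
from h import *
need((.4228,-.2428,.021),-.1043);print(robot.observe()['opening'])
E
```

```text
pos [ 0.423  -0.244   0.0996] [ 3.1408e+00 -1.3000e-03 -1.0520e-01] F [ 0.2 -0.6  0.4] t 9.85
shift cm [-0.04 -0.13  7.86] turn [ 0.0008 -0.0013 -0.0009]
0.046134759568618885
```

>>> apply_moves --motion "50 0 -0.1 4 0 0 0; 50 0 0 3.8 0 0 0; 50 0 0 0 0 0 0; 0 0 0 0 0 0 0; 0 0 0 0 0 0 0; 0 0 0 0 0 0 0; 0 0 0 0 0 0 0; 0 0 0 0 0 0 0"

```text
time: 10.85
tool_pos: [0.4226, -0.2435, 0.0216]
tool_rot: [3.141, -0.001, -0.106]
contact_force: [-0.0, 0.9, 6.4]
opening: 0.0157
grip_force: 55.0
```

>>> apply_moves --motion "0 0 0 -2 0 0 0; 0 0 0 -3 0 0 0; 0 0 0 -4 0 0 0; 0 0 0 0 0 0 0; 0 0 0 0 0 0 0"

```text
time: 11.48
tool_pos: [0.4213, -0.2426, 0.1096]
tool_rot: [-3.14, 0.002, -0.106]
contact_force: [-0.3, 0.2, -4.9]
opening: 0.0157
grip_force: 55.0
```

```bash
python3 - <<'E'
from h import *
q=np.array([.6125,.0312,-.1515])
g=T2(q,(-.085,.088,.11));print(g);need(g,q[2])
E
```

```text
[0.54175466 0.13102033 0.11      ]
pos [ 0.4213 -0.2426  0.1096] [-3.1405e+00  1.9000e-03 -1.0620e-01] F [-0.3  0.2 -4.9] t 11.47
shift cm [ 8.010e+00 -3.842e+01 -1.000e-02] turn [-0.0011  0.0019  0.0453]
```

>>> apply_moves --motion "0 0.4 -2 0 0 0 0; 0 0.8 -3.8 0 0 0 0; 0 0.8 -3.8 0 0 0 0; 0 0.8 -4 0 0 0 0; 0 0.8 -4 0 0 0 0; 0 0.8 -4 0 0 0 0; 0 0.8 -4 0 0 0 0; 0 0.8 -4 0 0 0 0; 0 0.8 -3.8 0 0 0 0; 0 0.8 -3 0 0 0 0; 0 0.4 -2 0 0 0 0; 0 0 0 0 0 0 0.045; 0 0 0 0 0 0 0; 0 0 0 0 0 0 0"

```text
time: 13.22
tool_pos: [0.542, 0.1297, 0.1101]
tool_rot: [3.141, 0.001, -0.151]
contact_force: [0.3, 0.7, -4.2]
opening: 0.0156
grip_force: 55.0
```

```bash
python3 - <<'E'
from h import *
q=np.array([.6125,.0312,-.1515])
g=T2(q,(-.085,.088,.06));need(g,q[2])
s=robot.observe();p=wcam(s,robot.read_camera('wrist'))
im=p['img'][:,:,::-1].copy()
z=s['tool_pos'][2]-.021
sq=T2([*s['tool_pos'][:2],s['tool_rot'][2]],(.065,-.068,0));qs=[sq[0],sq[1],s['tool_rot'][2]]
for l in [(0,0,.026+z),(0,.15,.026+z),(-.12,0,.026+z)]:
    u=proj(p,T2(qs,l));cv2.circle(im,tuple(int(v) for v in u.round()),2,(0,0,255),-1)
for l in [(-.16,0,.04),(-.024,0,.074),(0,-.014,.08),(0,.221,.08),(-.16,-.014,.04)]:
    u=proj(p,T2(q,l));cv2.circle(im,tuple(int(v) for v in u.round()),2,(0,200,0),-1)
cv2.imwrite('pics/w3.png',im)
E
```

```text
pos [0.542  0.1297 0.1101] [ 3.1411e+00  1.2000e-03 -1.5110e-01] F [ 0.3  0.7 -4.2] t 13.22
shift cm [-0.04 -0.13  5.01] turn [0.0004 0.0012 0.0004]
```

View pics/w3.png

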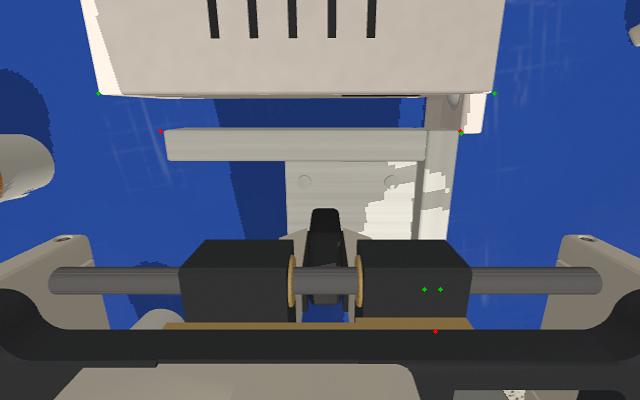

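Square (red predicted corner (460,131), real ~(461,131)) is aligned with the cabinet front (row ~95), about 20 mm clear of both faces. Lowering it.

>>> apply_moves --motion "0 0 -0.1 3 0 0 0; 0 0 0 3 0 0 0; 0 0 0 2 0 0 0; 0 0 0 0.7 0 0 0; 0 0 0 0 0 0 0; 0 0 0 0 0 0 0"

```text
time: 14.02
tool_pos: [0.5433, 0.1311, 0.0246]
tool_rot: [-3.141, -0.002, -0.151]
contact_force: [0.4, -0.3, -3.5]
opening: 0.016
grip_force: 55.0
```

>>> apply_moves --motion "0 0.5 0.5 0 0 0 0; 0 0.5 0.5 0 0 0 0; 0 0.4 0.4 0 0 0 0; 0 0 0 0 0 0 0; 0 0 0 0 0 0 0"

```text
time: 14.65
tool_pos: [0.5542, 0.1152, 0.0236]
tool_rot: [3.141, 0.0, -0.151]
contact_force: [-0.4, 0.4, -4.5]
opening: 0.0157
grip_force: 55.0
```

>>> apply_moves --motion "0 0.2 0.2 0 0 0 0; 0 0.2 0.2 0 0 0 0; 0 0 0 0 0 0 0; 0 0 0 0 0 0 0"

```text
time: 15.15
tool_pos: [0.5577, 0.1106, 0.0237]
tool_rot: [3.141, -0.0, -0.151]
contact_force: [0.0, -0.5, -4.0]
opening: 0.0159
grip_force: 55.0
```

>>> apply_moves --motion "0 0.2 0 0 0 0 0; 0 0 0 0 0 0 0; 0 0 0 0 0 0 0"

```text
time: 15.52
tool_pos: [0.5582, 0.1104, 0.0234]
tool_rot: [3.141, 0.003, -0.151]
contact_force: [-5.0, -0.3, -0.2]
opening: 0.0158
grip_force: 55.0
```

>>> apply_moves --motion "0 0 0.2 0 0 0 0; 0 0 0 0 0 0 0; 0 0 0 0 0 0 0"

```text
time: 15.9
tool_pos: [0.558, 0.1089, 0.0233]
tool_rot: [3.142, 0.003, -0.151]
contact_force: [-5.0, 2.2, -2.9]
opening: 0.0157
grip_force: 55.0
```

>>> apply_moves --motion "0 0 0.2 0 0 0 0; 0 0 0 0 0 0 0; 0 0 0 0 0 0 0"

```text
time: 16.27
tool_pos: [0.558, 0.1089, 0.0234]
tool_rot: [-3.139, 0.002, -0.151]
contact_force: [-2.5, 11.3, -2.5]
opening: 0.0154
grip_force: 55.0
```

>>> apply_moves --motion "0 0.1 0.2 0 0 0 0; 0 0 0 0 0 0 0; 0 0 0 0 0 0 0"

```text
time: 16.65
tool_pos: [0.558, 0.1088, 0.0235]
tool_rot: [-3.137, 0.004, -0.151]
contact_force: [-4.5, 21.2, -1.8]
opening: 0.015
grip_force: 55.0
```

>>> apply_moves --motion "0 0 -0.2 0 0 0 0; 0 0.3 0 0 0 0 0; 0 0 0 0 0 0 0; 0 0 0 0 0 0 0"

```text
time: 17.15
tool_pos: [0.5581, 0.1088, 0.0234]
tool_rot: [-3.14, 0.01, -0.151]
contact_force: [-17.6, 12.9, 7.2]
opening: 0.0157
grip_force: 55.0
```

```bash
python3 - <<'E'
from h import *
s=robot.observe();print(T2([*s['tool_pos'][:2],s['tool_rot'][2]],(.065,-.068,0)),s['contact_force'],s['torque'],s['tool_rot'])
p=wcam(s,robot.read_camera('wrist'));cv2.imwrite('pics/w4.png',cv2.resize(p['img'][40:240,80:520,::-1],(792,360)))
E
```

```text
[0.61212284 0.03184203 0.        ] [-17.5879869   12.93264221   7.15294518] [2.34027732 2.33984388 0.15686259] [-3.13986151  0.01027637 -0.15053819]
```

View pics/w4.png

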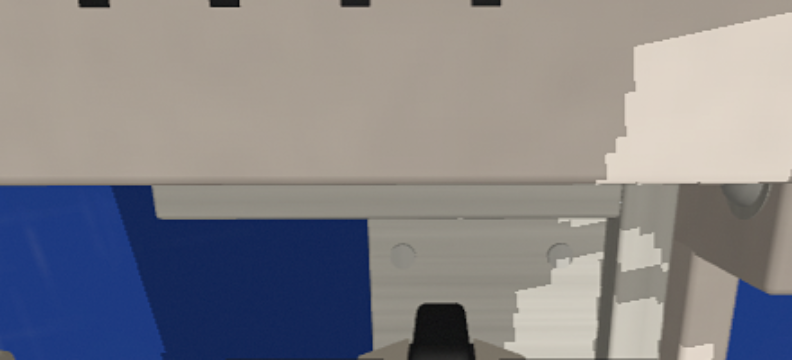

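>>> apply_moves --motion "0 -0.1 0.1 0 0 0 0; 0 0 0 0 0 0 0; 0 0 0 0 0 0 0; 0 0 0 0 0 0 0; 0 0 0 0 0 0 0; 0 0 0 0 0 0 0; 0 0 0 0 0 0 0; 0 0 0 0 0 0 0"

```text
time: 18.2
tool_pos: [0.5581, 0.1088, 0.0234]
tool_rot: [-3.138, 0.008, -0.151]
contact_force: [-12.3, 16.9, 3.8]
opening: 0.0155
grip_force: 55.0
```

The square's leg lies flush along the door line (row ~184 in the crop). The computed corner is within 1 mm of C, and the forces are steady at about 15 N on each face, so I'm handing in.

```bash
python3 -c "
from cell import robot
print(robot.hand_in())"
```

```text
the job is handed in; nothing more can be done
None
```

I pushed the door shut and pressed the fitter's square into the corner, held by its grip with about 15 N against each face. I handed in at 18.2 s, and no verdict came back.

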